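# Try a spacer sleeve on the gauge pin and sort it

### The job

Take the aluminium sleeve that stands on the gauge's blue pad and try it on the upright gauge pin: lower it over the pin until it sits on the steel plate or will go no farther. If it went fully down, lift it off and stand it upright in the green bay of the sorting tray; if it stopped on the pin's nose, stand it upright in the red bay. Leave the other sleeve waiting where it is on the white foam.

Things in the scene. Friction and masses are not known exactly. Their poses are not given: they have to be found in the camera images.
- sleeve_a: Loose aluminium spacer sleeve, a plain round tube 36 mm across outside, 45 mm high, 50 to 150 g, standing upright. Origin: centre of its underside; z up its axis. Of the two sleeves, alike outside, one stands on the gauge's blue pad, the other waits on a white foam square (85 mm, 10 mm high) over 150 mm from the gauge's centre; which is where changes.
- sleeve_b: The second sleeve: same outside and origin as sleeve_a. One of the two has a wide bore (24 mm) that slides over the pin right down to the plate; the other a tight bore (13 mm) that stops on the pin's nose, its underside about 42 mm above the plate (50 mm if it lands on the flat tip). The bores show from above.
- gauge: Fixed fit gauge: dark steel plate 90 (x) by 200 (y) by 10 mm, z up; origin: centre of its underside, on the bench. Bright upright pin at x 0, y +60 mm: 18 mm thick for 36 mm above the plate, then a cone narrowing to a 6 mm flat tip 50 mm above the plate. Blue pad, 80 mm square, flush with the plate's top, centred at x 0, y -55 mm; the sleeve on it stands within 25 mm of that centre.
- sorter: Sorting tray of two open bays, fixed to the bench: 138 mm (x) by 272 mm (y), walls 18 mm high and 4 mm thick, floor 4 mm thick. Origin: centre of its underside on the bench; z up. Green bay on its +y side, centred at y = +68 mm; red bay on its -y side, centred at y = -68 mm; each about 130 mm square inside.
There are look-alikes about, which are no part of the job. What is shaped like the sleeve_b but pink is not meant. What is shaped like the gauge but orange is not meant.

How it is judged:
On the way:
1. the sleeve from the blue pad has been tried on the pin: the wide one fully down on the plate (within 4 mm), or the tight one pressing on the pin's nose, while the other sleeve waits (((x of sleeve_a in the frame of gauge between -0.008 and 0.008 m and y of sleeve_a in the frame of gauge between 0.052 and 0.068 m and z of sleeve_a in the frame of gauge below 0.014 m and distance of sleeve_b from where it was at the start of the episode below 0.015 m and horizontal distance between sleeve_b and gauge above 0.12 m and angle between sleeve_b's own z axis and vertical below 0.17 rad) or (x of sleeve_b in the frame of gauge between -0.012 and 0.012 m and y of sleeve_b in the frame of gauge between 0.048 and 0.072 m and z of sleeve_b in the frame of gauge below 0.063 m and contact force between sleeve_b and gauge above 0.5 N and distance of sleeve_a from where it was at the start of the episode below 0.015 m and horizontal distance between sleeve_a and gauge above 0.12 m and angle between sleeve_a's own z axis and vertical below 0.17 rad))), for 0.1 s.
At the end, for the whole second after the job is handed in: The tried sleeve stands upright (within 10 degrees) and still on the floor of the right bay: green if it went fully down the pin, red if it stopped on the nose. The other sleeve still stands where it waited (within 15 mm, 10 degrees) (((x of sleeve_a in the frame of sorter between -0.062 and 0.062 m and y of sleeve_a in the frame of sorter between 0.008 and 0.128 m and z of sleeve_a in the frame of sorter between -0.002 and 0.012 m and angle between each of sleeve_a, sleeve_b's own z axis and vertical below 0.17 rad and linear speed of sleeve_a below 0.02 m/s and distance of sleeve_b from where it was at the start of the episode below 0.015 m and horizontal distance between sleeve_b and gauge above 0.12 m) or (x of sleeve_b in the frame of sorter between -0.062 and 0.062 m and y of sleeve_b in the frame of sorter between -0.128 and -0.008 m and z of sleeve_b in the frame of sorter between -0.002 and 0.012 m and angle between each of sleeve_b, sleeve_a's own z axis and vertical below 0.17 rad and linear speed of sleeve_b below 0.02 m/s and distance of sleeve_a from where it was at the start of the episode below 0.015 m and horizontal distance between sleeve_a and gauge above 0.12 m))); the robot touches nothing.
It also fails if it takes over 38 s, if anything falls off the work surface, if the arm or the gripper's body presses on something with over 40 N, if the wrist force passes 120 N, or if a joint passes its speed limit or range.

### The arm

A 6-joint arm with a two-finger parallel gripper is mounted at the origin on the work surface. World frame = base frame: x ahead of the robot, y to its left, z up, the work surface at z = 0. Lengths are in m, angles in rad, forces in N, time in s.
With the tool pointing down it reaches from about 0.375 to 0.75 m from the base axis. Payload 9 kg.
Tool frame: the origin (TCP) lies between the finger pads; the fingertips stand 14 mm ahead of it and the grasp point (between the pads) lies 5 mm behind it; z points along the fingers, y is the line along which they close (so a half turn about z gives the same grasp; the last joint's range is limited). The gripper opens to 85 mm and grips with 20 to 120 N. Pads are 22 mm wide; open, the fingers measure 114 mm over their backs; the gripper's body (76 mm by 85 mm) begins 54 mm behind the grasp point. The pads swing forward as they close: fully open they stand 13 mm farther back than shut.
Start: joints at [0.899, 0.104, 0.097, 1.564, 0, 1.353], TCP at [0.263, 0.539, 0.245] pointing down, gripper open.
Joint ranges: [-2.99, 2.99], [-0.84, 1.86], [-1.1, 1.16], [-1.84, 2.11], [-1.51, 1.56], [-3.14, 3.14]. Speed limits (rad/s): [2.22, 2.22, 2.57, 3.14, 3.14, 3.14].

### API

Orientations are given as a 3x3 rotation matrix whose columns are the frame's x, y, z axes.
In Python, from plant import r, optics gives the robot as it stands.
- The arm moves only by the shell command python3 -m inch 'ROWS' [OPENING]. ROWS is text: rows parted by semicolons, each of 6 numbers parted by spaces: the shift along the tool's x, y, z in cm, then the turn, a rotation vector about the tool's x, y, z in degrees. A call has 1 to 10 rows; each row shifts and turns the commanded pose from where the row before left it, along the tool's axes as they then stand; what a row does not reach is not made up. A row lasts 1/8 s, in which the tool goes at most 62.5 mm and 10.7 degrees, less where a joint would pass 70% of its speed; a pose out of reach is approached as far as the arm can. A call with a gripper value outside its range is refused whole. OPENING is the finger opening in cm, from 0 to 8.54, set as the call begins (- or left out, the last holds). The fingers move at their own pace and stop on an object; the grip force is fixed at half the most. Time passes only in rows, so rows that do not move let the fingers close. It gives the time, the measured TCP pose, the force, the opening and the grip force at its end, in the units of the state.
- r.state(): the state, without advancing time (a new reading comes with each control period).
- optics.snapshot(name): name is "scene" or "top"; returns the picture (420x560x3 uint8, red, green, blue); there is no depth.
- optics.camera_model(name): a dict with "K" (3x3 intrinsics, pixels), "view" (4x4, takes a point from world to camera coordinates). Camera axes: x right, y down, z forward; pixel columns grow to the right and rows downward; lengths in m; the calibration is good to about 2 mm. A picture is of the moment at which its call begins. camera_model takes no time and is no camera call.
- r.finish_job(): hands the job in; it is judged then, once.
The state is a dict: "time": time; "joints": joint angles; "qd": joint speeds; "joint_efforts": joint torques, N m; "position": TCP position; "orientation": TCP orientation; "ft_force": force on the tool from outside, world axes, zero at the start; "ft_torque": the same for the moment, N m; "finger_gap": opening from 0.0 (shut) to 1.0 (fully open); "finger_force": force on a finger pad.
Only numpy, scipy, OpenCV 4.12 (cv2) and the standard library are available. Lean on these libraries where they do the work, as an engineer would, in place of code of your own. Each camera call takes 0.05 s, during which the arm holds its last target. There are 200 camera calls.

## Working session

There is one attempt and no reset: what is moved stays moved. The work goes in short steps, Python scripts to look and compute and a shell command to move; the robot and the scene stay as the last step left them, time stands still between calls to the robot, and variables do not carry over. Pictures are saved under pics/ and viewed, at most 10 in all, crops included, and the job is handed in when it is done.

```bash
mkdir -p pics; cat > h.py <<'E'
import numpy as np, cv2
from plant import r, optics
def save(cam,name,crop=None,s=1):
    im=optics.snapshot(cam)[:,:,::-1]
    if crop: x0,y0,x1,y1=crop; im=im[y0:y1,x0:x1]
    cv2.imwrite('pics/'+name,cv2.resize(im,None,fx=s,fy=s,interpolation=cv2.INTER_CUBIC))
def ray(cam,u,v,z):
    m=optics.camera_model(cam);K=np.array(m['K']);V=np.array(m['view'])
    R,t=V[:3,:3],V[:3,3];c=-R.T@t;d=R.T@np.linalg.solve(K,[u,v,1.])
    return c+d*(z-c[2])/d[2]
def proj(cam,p):
    m=optics.camera_model(cam);K=np.array(m['K']);V=np.array(m['view'])
    q=K@(V[:3,:3]@np.array(p)+V[:3,3]);return q[:2]/q[2]
E
python3 - <<'E'
from h import *
save('top','t0.png',s=1.4);save('scene','s0.png',s=1.4)
s=r.state();print(s['time'],s['position'],s['orientation'],s['ft_force'],s['finger_gap'])
for c in('top','scene'):
    m=optics.camera_model(c);print(np.round(m['K'],1),np.round(m['view'],3))
E
```

```text
0.1 [0.26284737 0.53904586 0.24458715] [[-8.98784983e-01  4.38389066e-01 -7.62695589e-04]
 [ 4.38389646e-01  8.98784524e-01 -9.47216521e-04]
 [ 2.70249627e-04 -1.18570183e-03 -9.99999261e-01]] [ 1.46427473 -0.01297184  0.47805237] 0.9987569010725512
[[421.1   0.  285.4]
 [  0.  421.1 202.7]
 [  0.    0.    1. ]] [[ 0.015 -1.     0.016 -0.057]
 [-0.994 -0.017 -0.111  0.452]
 [ 0.111 -0.015 -0.994  1.009]
 [ 0.     0.     0.     1.   ]]
[[429.2   0.  278.8]
 [  0.  429.2 209.6]
 [  0.    0.    1. ]] [[-0.239  0.971  0.007  0.133]
 [ 0.506  0.131 -0.853 -0.172]
 [-0.829 -0.2   -0.523  1.334]
 [ 0.     0.     0.     1.   ]]
```

View pics/t0.png

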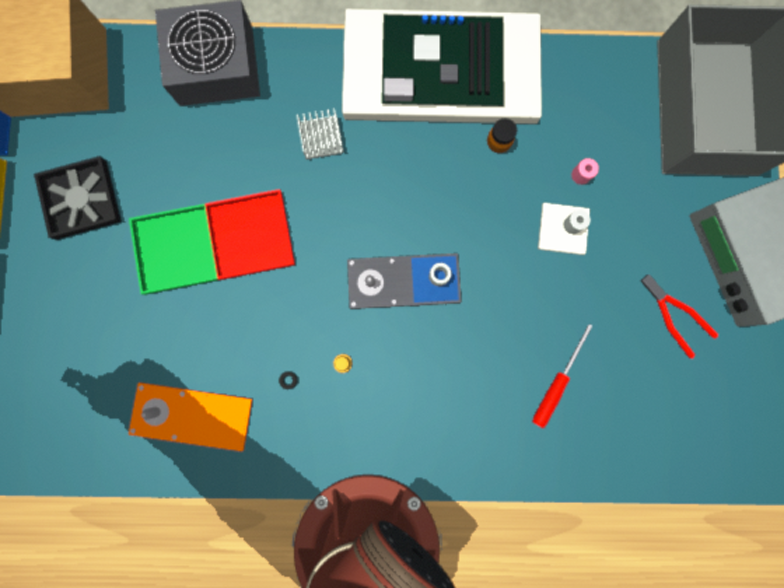

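View pics/s0.png

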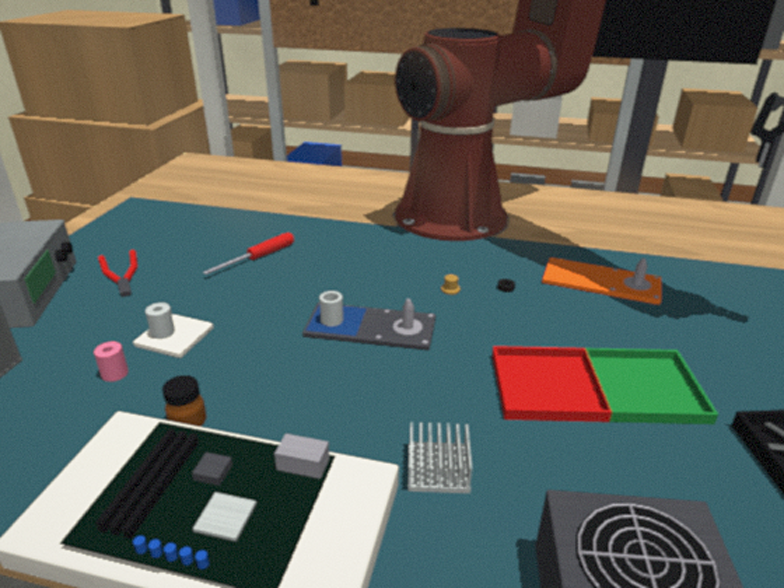

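The top view shows the gauge at about (404,281) with its pin at (371,282), and a wide-bored sleeve on the blue pad at (440,273). The other sleeve is on white foam at (578,220). The tray's green bay is at (175,250) and its red bay at (252,235). I'll take an enlarged crop for accuracy.

```bash
python3 - <<'E'
from h import *
save('top','t1.png',(240,170,340,230),8)
s=r.state();print(proj('top',s['position']),proj('scene',s['position']))
E
```

```text
[-29.2265739  285.41285618] [569.04029669 123.36544791]
```

View pics/t1.png

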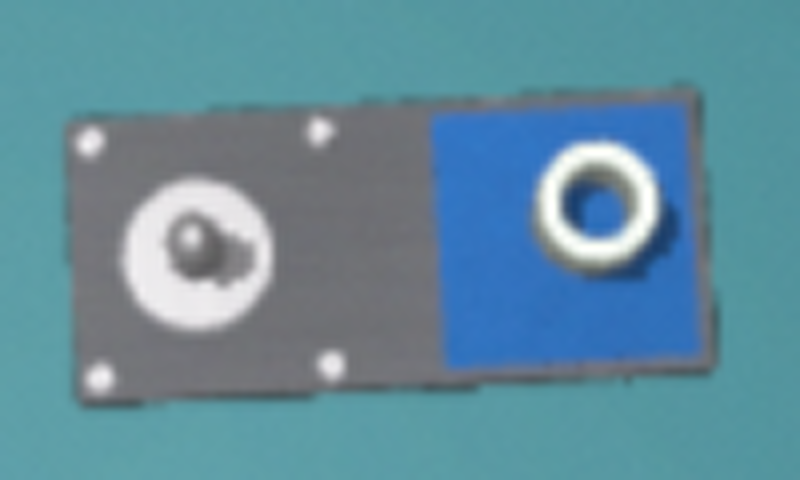

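The enlarged crop shows the wide-bore sleeve's rim centred at (598,205) and the pin's white base disc at (197,254). The pad corners are at (430,113), (690,103), (705,360) and (447,370).

```bash
python3 - <<'E'
from h import *
f=lambda x,y,z:ray('top',240+(x+.5)/8-.5,170+(y+.5)/8-.5,z)
S=f(598,205,.055);P=f(197,254,.01)
C=np.array([f(*c,.01) for c in((430,113),(690,103),(705,360),(447,370))]);B=C.mean(0)
print('sleeve',S,'pin',P,'pad',B,'pad-pin',np.linalg.norm(B-P),'tip',f(190,228,.06))
G=P+(B-P)*60/115;ey=(P-B)/np.linalg.norm(P-B);print('gauge',G,'ey',ey)
T=[ray('top',u/1.4,v/1.4,.018) for u,v in((131,218),(282,191),(295,265),(142,293))]
T=np.array(T);c=T.mean(0);L=(T[0]+T[3])/2-c;print('tray',c,'half',np.linalg.norm(L),'green',c+L/2,'Ldir',L)
s=r.state();R=np.array(s['orientation']);print('yaw tool y deg',np.degrees(np.arctan2(R[1,1],R[0,1])))
print('local move',R.T@(S-s['position'])*100)
print('foam',ray('top',578/1.4,220/1.4,.055))
E
```

```text
sleeve [ 0.46901891 -0.11841019  0.055     ] pin [0.45736262 0.00280955 0.01      ] pad [ 0.46501848 -0.11289052  0.01      ] pad-pin 0.11595309066704568 tip [0.45937121 0.00324602 0.06      ]
gauge [ 0.46135698 -0.0575557   0.01      ] ey [-6.60254416e-02  9.97817940e-01  4.78738004e-16]
tray [0.52378831 0.28221817 0.018     ] half 0.13553311932496392 green [0.51021299 0.34861107 0.018     ] Ldir [-2.71506333e-02  1.32785803e-01  5.55111512e-17]
yaw tool y deg 63.998307015060576
local move [-47.35367113 -50.03822133  19.01274914]
foam [ 0.56631422 -0.35724554  0.055     ]
```

```bash
python3 -m inch '-2 -2.1 0 0 0 0;-4 -4.2 0 0 0 0;-4 -4.2 0 0 0 0;-4 -4.2 0 0 0 0;-4 -4.2 0 0 0 0;-4 -4.2 0 0 0 0;-4 -4.2 0 0 0 0;-4 -4.2 0 0 0 0;-4 -4.2 0 0 0 0;-4 -4.2 0 0 0 0' 8.54; python3 -m inch '-4 -4.2 2 0 0 0;-3 -3.2 3 0 0 0;-2 -2.5 3 0 0 0;-0.4 -0.4 3 0 0 0;0 0 1.5 0 0 0;0 0 0 0 0 0;0 0 0 0 0 0'
python3 - <<'E'
from h import *
s=r.state();R=np.array(s['orientation']);print(s['time'],s['position'],R.T@(np.array([.469,-.1182,.038])-s['position'])*100, s['joints'])
E
```

```text
time: 1.4
position: [0.4299, 0.0122, 0.2453]
orientation: [[-0.899, 0.439, 0.001], [0.439, 0.899, 0.0], [-0.0, 0.0, -1.0]]
ft_force: [0.8, 0.7, 0.4]
finger_gap: 1.0
finger_force: 0.0
time: 2.28
position: [0.4696, -0.1195, 0.1216]
orientation: [[-0.899, 0.438, 0.002], [0.438, 0.899, -0.001], [-0.002, 0.0, -1.0]]
ft_force: [0.2, 0.2, 0.3]
finger_gap: 0.997
finger_force: 0.0
2.275 [ 0.46958191 -0.11948641  0.12162831] [0.12315473 0.09012499 8.36263072] [-5.20006300e-01 -2.43449905e-01 -4.59982350e-01  1.35253057e+00
  1.25366716e-04 -6.70285319e-02]
```

```bash
python3 -m inch '0.1 0.1 2 0 0 0;0 0 3 0 0 0;0 0 2 0 0 0;0 0 1.2 0 0 0;0 0 0 0 0 0'; python3 -m inch '0 0 0 0 0 0;0 0 0 0 0 0;0 0 0 0 0 0;0 0 0 0 0 0;0 0 0 0 0 0;0 0 0 0 0 0' 2; python3 - <<'E'
from h import *
save('top','t2.png',(240,150,340,225),8)
save('scene','s2.png',(200,190,330,260),6)
E
```

```text
time: 2.9
position: [0.4686, -0.1181, 0.0385]
orientation: [[-0.899, 0.438, -0.0], [0.438, 0.899, 0.0], [0.0, 0.0, -1.0]]
ft_force: [0.2, 0.2, 0.0]
finger_gap: 1.001
finger_force: 0.0
time: 3.65
position: [0.4691, -0.1187, 0.0392]
orientation: [[-0.899, 0.438, 0.001], [0.438, 0.899, -0.001], [-0.001, 0.0, -1.0]]
ft_force: [-1.0, 1.2, 5.7]
finger_gap: 0.395
finger_force: 60.0
```

View pics/s2.png

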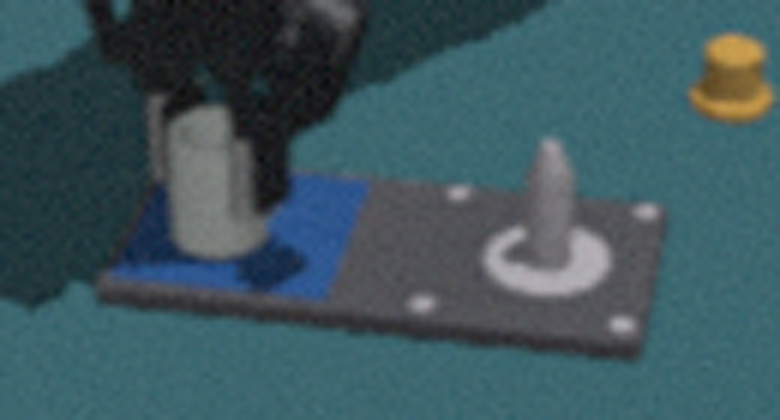

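The gripper is around the sleeve at (215,180) in the crop, upright, and the pin is at (549,205). I'll lift and carry it over the pin.

```bash
python3 -m inch '0 0 -1.5 0 0 0;0 0 -3 0 0 0;0 0 -2 0 0 0;1 1.7 0 0 0 0;2 3.4 0 0 0 0;2 3.3 0 0 0 0;1.3 2 0 0 0 0;0 0 0 0 0 0;0 0 0 0 0 0'; python3 - <<'E'
from h import *
s=r.state();R=np.array(s['orientation']);print(s['position'],R.T@(np.array([.4576,.0027,.1])-s['position'])*100)
a=optics.snapshot('top')[145:220,210:310,::-1];b=optics.snapshot('scene')[180:255,220:320,::-1]
cv2.imwrite('pics/m3.png',cv2.resize(np.vstack([a,b]),None,fx=4,fy=4,interpolation=cv2.INTER_CUBIC))
E
```

```text
time: 4.88
position: [0.4573, 0.0028, 0.103]
orientation: [[-0.899, 0.438, -0.0], [0.438, 0.899, -0.0], [0.0, -0.0, -1.0]]
ft_force: [-0.2, 1.2, -1.7]
finger_gap: 0.399
finger_force: 59.8
[0.45725289 0.00278761 0.10297309] [-0.03515206  0.00738409  0.29729446]
```

View pics/m3.png

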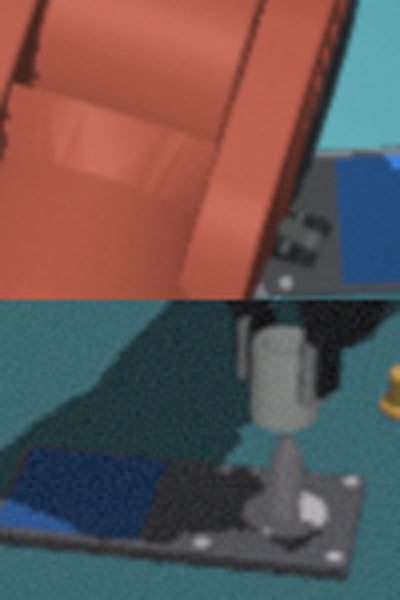

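The scene crop (lower half) shows the sleeve bottom centred near x=283 over the pin tip at x≈287, which is nearly aligned. I'll check how far it's off.

```bash
python3 - <<'E'
from h import *
P=np.array([.4576,.0027])
for z in(.01,.04,.06,.075,.118): 
    u=proj('scene',[*P,z]);print(z,(u-[220,180]+.5)*4-.5+[0,300])
for d in([.003,0],[0,.003]): print((proj('scene',[*(P+d),.075])-proj('scene',[*P,.075]))*4)
E
```

```text
0.01 [284.4048957  512.88475489]
0.04 [285.60256409 467.41476015]
0.06 [286.42360797 436.24347641]
0.075 [287.05169525 412.39787304]
0.118 [288.91333211 341.72003004]
[-1.21362722  2.83421522]
[5.49971433 0.73307905]
```

```bash
python3 - <<'E'
from h import *
save('scene','s4.png',(265,180,315,240),10)
E
```

```text
(no output)
```

View pics/s4.png

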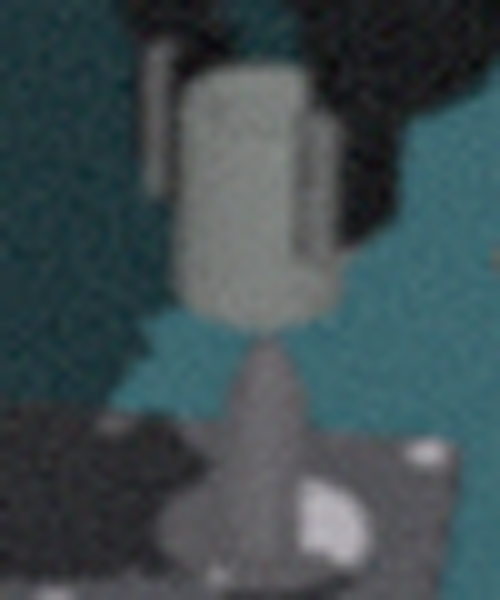

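The sleeve's bottom spans x 173–343 with its lowest point at y≈332, so its centre is 258. The pin tip is at (265,345), so the sleeve is about 2 mm off to the left. I'll solve for the offset.

```bash
python3 - <<'E'
from h import *
from scipy.optimize import least_squares
px=lambda p:(proj('scene',p)-[265,180]+.5)*10-.5
a=np.linspace(0,2*np.pi,90)
def ext(x,y,z):
    q=np.array([px([x+.018*np.cos(t),y+.018*np.sin(t),z]) for t in a]);return np.array([q[:,0].min(),q[:,0].max(),q[:,1].max()])
z=.0738
s=least_squares(lambda p:ext(*p,z)-[173,343,332],[.4576,.0027],x_scale=.001,diff_step=1e-3)
print('sleeve',s.x,s.fun)
print('tip exp at P',px([.4576,.0027,.06]),'cyl',px([.4576,.0027,.035]))
E
```

```text
sleeve [0.45850219 0.0006539 ] [ 0.60354902 -0.60335927  0.03764423]
tip exp at P [266.80901993 341.35869102] cyl [264.2504183 438.4971009]
```

```bash
python3 -m inch '0.14 0.12 0 0 0 0;0 0 0.8 0 0 0;0 0 0.8 0 0 0;0 0 0.8 0 0 0;0 0 0.6 0 0 0;0 0 0 0 0 0'; python3 - <<'E'
from h import *
s=r.state();print(s['position'],s['ft_force'],s['ft_torque'])
save('scene','s5.png',(265,180,315,240),10)
E
```

```text
time: 5.78
position: [0.4564, 0.0046, 0.0727]
orientation: [[-0.899, 0.438, -0.001], [0.438, 0.899, 0.0], [0.001, -0.0, -1.0]]
ft_force: [-0.8, -0.1, -0.0]
finger_gap: 0.394
finger_force: 59.8
[0.4563688  0.00455448 0.07266045] [-0.75377786 -0.12085775 -0.04910908] [ 0.00552257 -0.01630234 -0.04042857]
```

View pics/s5.png

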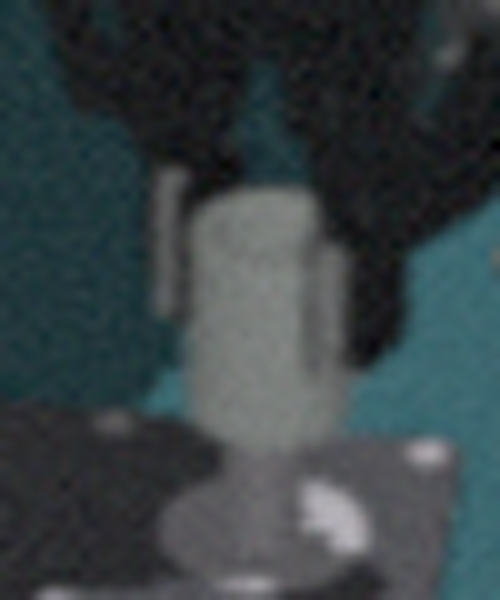

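The sleeve (x 187–350) is now over the pin with no contact force, so I'll continue down.

```bash
python3 -m inch '0 0 0.8 0 0 0;0 0 0.8 0 0 0;0 0 0.8 0 0 0;0 0 0.5 0 0 0;0 0 0.3 0 0 0;0 0 0 0 0 0;0 0 0 0 0 0'
```

```text
time: 6.7
position: [0.4569, 0.0044, 0.0415]
orientation: [[-0.899, 0.438, 0.0], [0.438, 0.899, -0.0], [-0.0, 0.0, -1.0]]
ft_force: [0.2, -0.4, -0.7]
finger_gap: 0.397
finger_force: 59.8
```

```bash
python3 -m inch '0 0 0.15 0 0 0;0 0 0.1 0 0 0;0 0 0 0 0 0;0 0 0 0 0 0;0 0 0 0 0 0'
```

```text
time: 7.32
position: [0.4569, 0.0044, 0.0392]
orientation: [[-0.899, 0.438, 0.0], [0.438, 0.899, -0.0], [-0.0, 0.0, -1.0]]
ft_force: [-3.2, 0.1, 4.8]
finger_gap: 0.393
finger_force: 60.3
```

It's fully seated on the plate: same TCP height as at the grasp, with 4.8 N of contact force. It goes in the green bay.

```bash
python3 -m inch '0 0 -0.8 0 0 0;0 0 -1.5 0 0 0;0 0 -2 0 0 0;0 0 -1.5 0 0 0;0 0 -1 0 0 0;0 0 0 0 0 0'; python3 -m inch '0.6 2.1 0 0 0 0;1.3 4.2 0 0 0 0;1.3 4.2 0 0 0 0;1.3 4.2 0 0 0 0;1.3 4.2 0 0 0 0;1.3 4.2 0 0 0 0;1.3 4.2 0 0 0 0;1.2 4 0 0 0 0;0.6 2 0 0 0 0;0 0 0 0 0 0'; python3 - <<'E'
from h import *
s=r.state();R=np.array(s['orientation']);print(s['position'],R.T@(np.array([.5102,.3486,.0332])-s['position'])*100)
save('scene','s6.png',(300,170,560,350),3)
E
```

```text
time: 8.07
position: [0.4573, 0.0043, 0.1076]
orientation: [[-0.899, 0.438, 0.001], [0.438, 0.899, -0.0], [-0.001, 0.0, -1.0]]
ft_force: [0.1, -0.1, -0.5]
finger_gap: 0.392
finger_force: 59.8
time: 9.32
position: [0.5104, 0.3494, 0.1056]
orientation: [[-0.9, 0.437, -0.002], [0.437, 0.9, -0.0], [0.001, -0.001, -1.0]]
ft_force: [0.5, -0.3, -0.1]
finger_gap: 0.392
finger_force: 59.9
[0.51038218 0.34943495 0.10556282] [-0.02854263 -0.07517097  7.23634002]
```

View pics/s6.png

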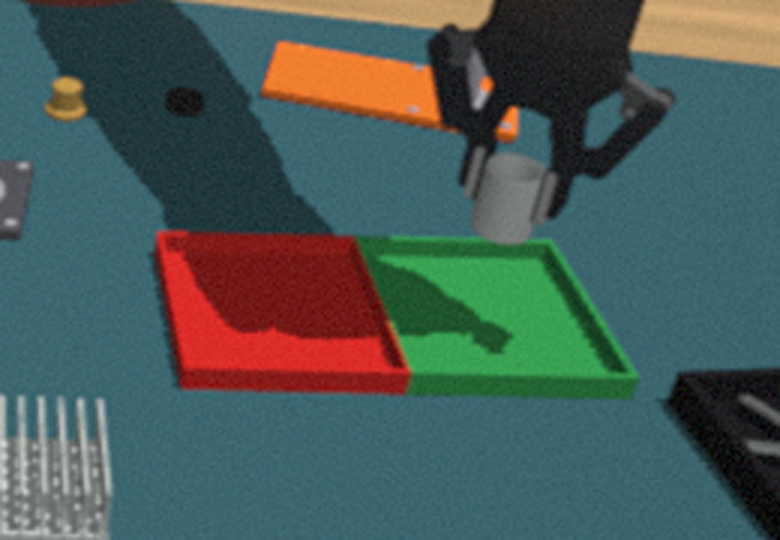

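The sleeve hangs upright at (508,200) above the green bay, whose centre is near (497,310). I'll lower it.

```bash
python3 -m inch '0 0 1.5 0 0 0;0 0 2.5 0 0 0;0 0 1.6 0 0 0;0 0 0.8 0 0 0;0 0 0.4 0 0 0;0 0 0.2 0 0 0;0 0 0 0 0 0;0 0 0 0 0 0'
```

```text
time: 10.38
position: [0.5114, 0.3486, 0.0374]
orientation: [[-0.899, 0.438, 0.001], [0.438, 0.899, 0.0], [-0.001, 0.001, -1.0]]
ft_force: [-0.1, -0.1, -0.4]
finger_gap: 0.398
finger_force: 59.9
```

```bash
python3 -m inch '0 0 0.2 0 0 0;0 0 0.15 0 0 0;0 0 0.1 0 0 0;0 0 0 0 0 0;0 0 0 0 0 0'
```

```text
time: 11.0
position: [0.5111, 0.3485, 0.0332]
orientation: [[-0.899, 0.438, 0.0], [0.438, 0.899, 0.0], [-0.0, 0.0, -1.0]]
ft_force: [-4.3, -1.3, 7.3]
finger_gap: 0.394
finger_force: 60.8
```

Contact with the floor. I'll release and back off upward.

```bash
python3 -m inch '0 0 0 0 0 0;0 0 0 0 0 0;0 0 0 0 0 0;0 0 0 0 0 0;0 0 0 0 0 0' 7; python3 -m inch '0 0 -0.8 0 0 0;0 0 -2 0 0 0;0 0 -3 0 0 0;0 0 -4 0 0 0;0 0 -3 0 0 0;0 -2 -1 0 0 0;0 -4 0 0 0 0;0 -4 0 0 0 0;0 0 0 0 0 0;0 0 0 0 0 0'; python3 - <<'E'
from h import *
a=optics.snapshot('top')[:,:,::-1];b=optics.snapshot('scene')[:,:,::-1]
m=np.vstack([b[200:320,330:530],a[110:230,60:260]]);c=np.vstack([b[200:320,60:260],a[110:230,330:530]])
cv2.imwrite('pics/m7.png',cv2.resize(np.hstack([m,c]),None,fx=2,fy=2,interpolation=cv2.INTER_CUBIC))
E
```

```text
time: 11.62
position: [0.5111, 0.3484, 0.0323]
orientation: [[-0.899, 0.438, -0.0], [0.438, 0.899, 0.0], [0.0, 0.0, -1.0]]
ft_force: [-0.2, 0.2, -0.9]
finger_gap: 0.819
finger_force: 0.0
time: 12.88
position: [0.4679, 0.2589, 0.1718]
orientation: [[-0.899, 0.439, 0.002], [0.439, 0.899, 0.001], [-0.002, 0.002, -1.0]]
ft_force: [0.2, 0.8, 0.3]
finger_gap: 0.822
finger_force: 0.0
```

View pics/m7.png

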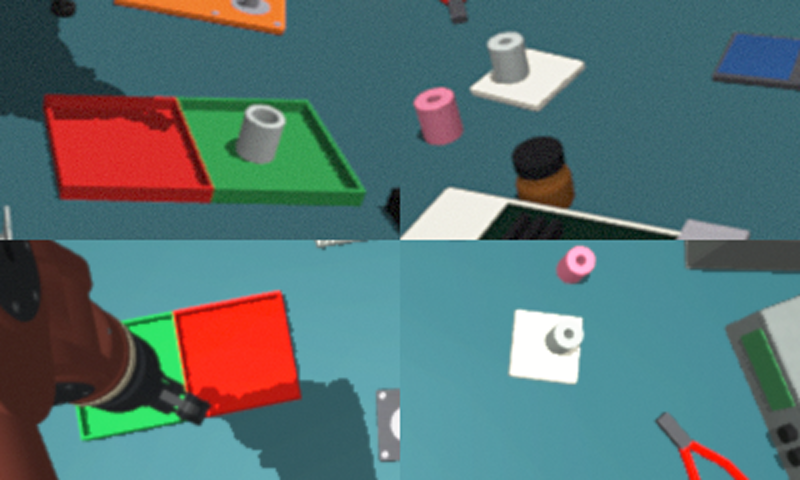

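The wide sleeve stands in the middle of the green bay at (261,135), and the tight one is undisturbed on the foam at (507,58). The gripper is clear of everything.

```bash
python3 -c "
from plant import r
print(r.finish_job())"
```

```text
the job is handed in; nothing more can be done
None
```

The sleeve from the blue pad had the wide bore and went fully down the pin onto the plate, so it now stands upright in the green bay; the other sleeve was left on its foam, and the job is handed in (no verdict was shown).

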